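Set the catch beaker on the lab jack and hold a rinsed tube over it to drain

ROBOT

A 6-joint arm with a two-finger parallel gripper is mounted at the origin on the work surface. World frame = base frame: x ahead of the robot, y to its left, z up, the work surface at z = 0. Lengths are in mm, angles in rad, forces in N, time in s.
With the tool pointing down it reaches from about 350 to 875 mm from the base axis. Payload 4.2 kg.
Tool frame: the origin (TCP) lies between the finger pads; the fingertips stand 11 mm ahead of it and the grasp point (between the pads) lies 8 mm behind it; z points along the fingers, y is the direction in which the jaws open and shut (so a half turn about z gives the same grasp; the last joint's range is limited). The gripper opens to 85 mm and grips with 20 to 120 N. Pads are 22 mm wide; open, the fingers measure 114 mm over their backs; the gripper's body (76 mm by 85 mm) begins 54 mm behind the grasp point. The pads swing forward as they close: fully open they stand 13 mm farther back than shut.
Start: joints at [1.413, 0.385, 0.008, 0, -1.194, -0.259], TCP at [252.989, 571.485, 242.312] pointing down, gripper open.
Joint ranges: [-3.14, 3.14], [-1.21, 2.06], [-1.07, 1.41], [-3.16, 2.05], [-2.99, -0.16], [-3.1, 3.1]. Speed limits (rad/s): [2.79, 2.79, 3.14, 3.14, 3.14, 3.14].

INTERFACE

Orientations are given as a unit quaternion [x, y, z, w].
In Python, from bench import * gives the robot as it stands. The module is installed in compiled form; this text tells all that it offers.
- The arm moves only by the tool drive_tool, never from a script. Its argument "increments" is a list of rows, each a list of 3 entries, a list of its own where there are three numbers: the gripper command: -1 is shut, 1 is fully open, values between are in proportion, then the shift along the tool's x, y, z scaled (see below), then the turn about the tool's z scaled (see below). In form: [[hand, [tx, ty, tz], turn], ...]. A call has 1 to 20 rows; each row shifts and turns the commanded pose from where the row before left it, along the tool's axes as they then stand; what a row does not reach is not made up. The controller multiplies each number of a shift by 0.3 m and each number of a turn by 2 rad. A row lasts 1/8 s, in which the tool goes at most 62.5 mm and 10.7 degrees, less where a joint would pass 70% of its speed; a pose out of reach is approached as far as the arm can. A call with a number of a shift or a turn outside -1 to 1 is refused whole. A call with a gripper value outside its range is refused whole. The fingers move at their own pace and stop on an object; the grip force is fixed at half the most. Time passes only in rows, so rows that do not move let the fingers close. It gives the time, the measured TCP pose, the force and the opening at its end, in the units of the state.
- read_state(): the state, without advancing time (a new reading comes with each control period).
- get_image(name): name is "side" or "top"; returns the picture (400x640x3 uint8, red, green, blue); there is no depth.
- calibration(name): a dict with "fovy" (degrees; the focal length in pixels is half the picture's height over the tangent of half this angle, whatever the lens; pixels are square), "cx", "cy" (the principal point, pixels), "R" (3x3) and "t" (3): a world point X has camera coordinates R X + t. Camera axes: x right, y down, z forward; pixel columns grow to the right and rows downward; lengths in mm; the calibration is good to about 2 mm. A picture is of the moment at which its call begins. calibration takes no time and is no camera call.
- job_done(): hands the job in, once; it reports no verdict.
The state is a dict: "clock": time; "joints": joint angles; "joint_vel": joint speeds; "joint_efforts": joint torques, N m; "position": TCP position; "ee_rot": TCP orientation; "contact_force": force on the tool from outside, world axes, zero at the start; "wrist_torque": the same for the moment, N m; "gripper_width": finger opening in mm.
Only numpy, scipy, OpenCV 4.12 (cv2) and the standard library are available. Lean on these libraries where they do the work, as an engineer would, in place of code of your own. Each camera call takes 0.05 s, during which the arm holds its last target.

TASK

Stand the orange beaker upright in the middle of the lab jack's plate and let go of it. Then draw the amber tube out of the leaning rack and tip it so that its open mouth points clearly downhill, at least 15 degrees below level, with the mouth centred a few centimetres above the beaker's opening as if to drain the last drops; finish holding it still there, touching neither beaker nor jack. Leave the blue tube in the rack and do not disturb the jar, the bottle or the scoop.

Things in the scene. Friction and masses are not known exactly. Their poses are not given: they have to be found in the camera images.
- beaker: orange plastic beaker, straight round wall, 58 mm outside diameter, 80 mm tall, wall 3 mm, open at the top, 90 g, loose; starts upright on the bench. Origin at the centre of its underside, z up through its mouth.
- beaker_rim (a point): centre of the beaker's open mouth, level with the rim, 80 mm above its underside; z as the beaker's.
- jack_plate (a point): centre of the top face of the low lab jack's square blue plate, 130 x 130 mm, 60 mm above the bench; the jack is fixed and does not sink; z up. The jack may stand on the left or the right.
- jack: the low lab jack itself, with a blue top plate, 130 x 130 x 60 mm, fixed, scissor bars and a black knob below the plate. Origin on the bench under its centre, z up.
- rack: fixed white block with two round wells, on a grey 150 x 170 mm foot, 102 mm tall at the most; it may stand on the left or the right. Origin on the bench under the foot, x away from the robot at yaw 0, z up. Both wells lean 50 degrees from vertical: their axes run up and towards the rack's +x. The wells are 28 mm wide, 75 mm deep along their axes and 90 mm apart along the rack's y; the block is 50 mm thick across the wells and 160 mm long in y.
- amber_tube: brown-amber glass tube, 26 mm outside diameter, 170 mm long, 60 g, closed thick base, open mouth with a white collar band near it. Loose in one of the two wells, with its base on the well's floor, so that about 95 mm stand out, leaning 50 degrees from vertical with its mouth up and towards the rack's +x. Origin at the centre of the base's underside; z runs along the tube from base to mouth. Centre of mass about 70 mm from the base. It slides out freely along its z.
- amber_tube_mouth (a point): centre of the amber tube's open mouth, 170 mm along the tube's z from its base; same axes as the tube.
- blue_tube: opaque blue tube of the same size and axes as the amber one, in the other well; to be left there.
- powder_jar: white jar with a green label band and white lid, 84 mm diameter, 130 mm tall, loose on the bench behind the work; to be left alone. Origin at the centre of its underside.
- reagent: small amber bottle with blue cap, 44 mm diameter, 90 mm tall, loose on the bench behind the work; to be left alone. Origin at the centre of its underside.
- scoop: spatula about 160 mm long lying crosswise on the bench, in front of the jar and the bottle; to be left alone. Its x runs along its length.

How it is judged:
By the outcome, as a careful person would: the job done as asked, in the order asked, and still so for the second after the job is handed in, while the arm keeps its last pose, push and grip.
It also fails if it takes over 56 s, if anything falls off the work surface, if the arm or the gripper's body presses on something with over 40 N, if the wrist force passes 120 N, or if a joint passes its speed limit or range.

## Working session

There is one attempt and no reset: what is moved stays moved. The work goes in short steps, Python scripts to look and compute and a tool call to move; the robot and the scene stay as the last step left them, time stands still between calls to the robot, and variables do not carry over. Pictures are saved under pics/ and viewed, and the job is handed in when it is done.

Besides the shell and the picture viewer there is one more tool, called after "Request:" as name(argument=value, ...) on one line, values as JSON. drive_tool: Moves the arm, as the interface text tells. Shifts and turns lie within -1 to 1; 1 stands for 0.3 m of shift or 2 rad of turn. Its arguments: {"type":"object","properties":{"increments":{"type":"array"}},"required":["increments"]}

I'll start with the state and both camera views.

```bash
mkdir -p pics; python3 - <<'E'
from bench import *
import cv2,numpy as np
for k,v in read_state().items(): print(k,np.round(v,3))
for n in("side","top"):
    im=get_image(n); cv2.imwrite(f"pics/{n}0.png",im[:,:,::-1]); c=calibration(n)
    R=np.array(c["R"]);t=np.array(c["t"]);print(n,c["fovy"],c["cx"],c["cy"],"cam",np.round(-R.T@t),np.round(R,3).tolist())
E
```

```text
clock 0.0
joints [ 1.413e+00  3.860e-01  7.000e-03 -1.000e-03 -1.194e+00 -2.590e-01]
joint_vel [-0.     0.001 -0.001 -0.001 -0.     0.   ]
joint_efforts [-0.0000e+00 -3.9229e+01  1.8840e+01  4.1860e+00 -5.0000e-03  0.0000e+00]
position [252.771 570.995 241.219]
ee_rot [ 0.978 -0.207 -0.     0.001]
contact_force [ 0.098  0.291 -0.158]
wrist_torque [ 0.004 -0.008 -0.011]
gripper_width 85.585
side 50.71868151351949 316.4344102702684 194.3072741630971 cam [357. 687. 559.] [[-0.947, -0.321, -0.02], [-0.149, 0.493, -0.857], [0.285, -0.809, -0.514]]
top 45.15138679464516 316.2602275660386 207.96842431167607 cam [ 426.   -7. 1142.] [[0.019, -1.0, 0.008], [-0.985, -0.02, -0.174], [0.174, -0.004, -0.985]]
```

View pics/side0.png

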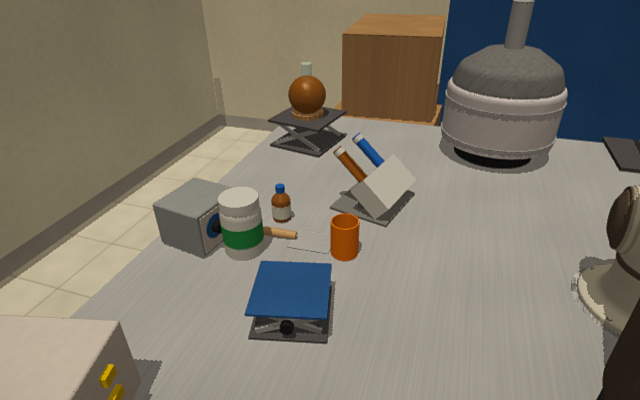

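View pics/top0.png

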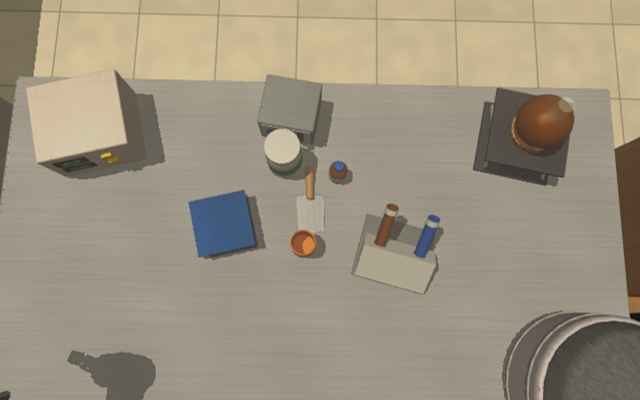

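Both views show the following:
- **Jack:** on the left. The blue plate is at about (222,223) in the top view and (290,290) in the side view.
- **Beaker:** at top (303,243), with the scoop blade right next to its far side.
- **Rack:** on the right, with the amber tube in its left well, mouth near top (391,210). The blue tube is on the right, mouth near (433,219).

Next I'll measure them.

```bash
cat > h.py <<'E'
from bench import *
import cv2,numpy as np
def cam(n):
    c=calibration(n);f=200/np.tan(np.radians(c["fovy"])/2);return f,c["cx"],c["cy"],np.array(c["R"]),np.array(c["t"])
def ray(n,p):
    f,cx,cy,R,t=cam(n);d=R.T@np.array([(p[0]-cx)/f,(p[1]-cy)/f,1.]);return -R.T@t,d/np.linalg.norm(d)
def onz(n,p,z):
    o,d=ray(n,p);return o+d*(z-o[2])/d[2]
def proj(n,X):
    f,cx,cy,R,t=cam(n);q=R@np.asarray(X,float)+t;return np.array([cx+f*q[0]/q[2],cy+f*q[1]/q[2]])
def tri(p1,p2):
    (o1,d1),(o2,d2)=ray("side",p1),ray("top",p2)
    a=np.linalg.lstsq(np.c_[d1,-d2],o2-o1,rcond=None)[0];A=o1+a[0]*d1;B=o2+a[1]*d2
    return (A+B)/2,np.linalg.norm(A-B)
def mask(im,lo,hi,box=None):
    h=cv2.cvtColor(im,cv2.COLOR_RGB2HSV);m=cv2.inRange(h,np.array(lo),np.array(hi))
    if box: k=np.zeros_like(m);x0,y0,x1,y1=box;k[y0:y1,x0:x1]=255;m&=k
    return m
def big(m):
    c,_=cv2.findContours(m,cv2.RETR_EXTERNAL,cv2.CHAIN_APPROX_NONE);return max(c,key=cv2.contourArea)
E
python3 - <<'E'
from h import *
S=cv2.imread("pics/side0.png")[:,:,::-1].copy();T=cv2.imread("pics/top0.png")[:,:,::-1].copy()
np.set_printoptions(precision=1,suppress=True)
# plate
c=big(mask(T,(100,120,40),(125,255,255),(180,180,265,265)));r=cv2.minAreaRect(c);b=cv2.boxPoints(r)
P=np.array([onz("top",p,60) for p in b]);print("plate top",r,P.mean(0),np.linalg.norm(np.diff(P,axis=0),axis=1));print(P)
c=big(mask(S,(100,120,40),(125,255,255),(240,255,340,320)));q=cv2.approxPolyDP(c,6,True)[:,0];print("plate side",q.tolist(),[onz("side",p+.5,60).round(1).tolist() for p in q])
# beaker
c=big(mask(T,(5,150,60),(20,255,255),(280,220,325,265)));e=cv2.fitEllipse(c);print("beaker top",e,cv2.boundingRect(c),onz("top",e[0],80))
c=big(mask(S,(5,150,60),(20,255,255),(320,205,370,265)));print("beaker side",cv2.boundingRect(c))
# tubes
def line(im,m,nm):
    c=big(m);r=cv2.minAreaRect(c);print(nm,r,cv2.boxPoints(r).tolist())
line(T,mask(T,(3,90,30),(14,255,200),(370,195,405,255)),"amber top")
line(S,mask(S,(3,90,30),(14,255,200),(325,140,375,190)),"amber side")
line(T,mask(T,(105,150,40),(125,255,255),(405,205,450,265)),"blue top")
line(S,mask(S,(100,150,40),(125,255,255),(345,125,390,175)),"blue side")
cv2.imwrite("pics/z_t.png",cv2.resize(T[195:300,280:450],None,fx=4.5,fy=4.5,interpolation=cv2.INTER_CUBIC)[:,:,::-1])
cv2.imwrite("pics/z_s.png",cv2.resize(S[120:270,320:430],None,fx=4,fy=4,interpolation=cv2.INTER_CUBIC)[:,:,::-1])
E
```

```text
plate top ((221.0410614013672, 223.19839477539062), (54.97364807128906, 57.13478088378906), 78.31063079833984) [577.9 203.3  60. ] [129.8 127.  127.3]
[[624.4 282.4  60. ]
 [654.1 156.1  60. ]
 [530.8 125.3  60. ]
 [502.3 249.5  60. ]]
plate side [[261, 261], [245, 314], [326, 319], [330, 264]] [[652.7, 157.4, 60.0], [622.2, 281.3, 60.0], [498.4, 252.5, 60.0], [530.3, 127.8, 60.0]]
beaker top ((302.537353515625, 242.48483276367188), (24.619600296020508, 25.463010787963867), 159.41236877441406) (290, 230, 26, 26) [535.1  17.1  80. ]
beaker side (331, 213, 28, 48)
amber top ((384.04998779296875, 230.35000610351562), (11.067971229553223, 31.622774124145508), 18.434947967529297) [[373.79998779296875, 243.60000610351562], [383.79998779296875, 213.60000610351562], [394.29998779296875, 217.10000610351562], [384.29998779296875, 247.10000610351562]]
amber side ((352.0500793457031, 166.28257751464844), (34.15410232543945, 10.334815979003906), 48.990909576416016) [[336.94512939453125, 156.78689575195312], [344.74383544921875, 150.00540161132812], [367.155029296875, 175.77825927734375], [359.3563232421875, 182.55975341796875]]Traceback (most recent call last):
  File "<stdin>", line 16, in <module>
  File "<stdin>", line 13, in line
  File "h.py", line 20, in big
    c,_=cv2.findContours(m,cv2.RETR_EXTERNAL,cv2.CHAIN_APPROX_NONE);return max(c,key=cv2.contourArea)
                                                                           ~~~^^^^^^^^^^^^^^^^^^^^^^^
ValueError: max() iterable argument is empty
```

```bash
python3 - <<'E'
from h import *
S=cv2.imread("pics/side0.png")[:,:,::-1].copy();T=cv2.imread("pics/top0.png")[:,:,::-1].copy()
np.set_printoptions(precision=1,suppress=True)
cv2.imwrite("pics/z_t.png",cv2.resize(T[195:300,280:450],None,fx=4.5,fy=4.5,interpolation=cv2.INTER_CUBIC)[:,:,::-1])
cv2.imwrite("pics/z_s.png",cv2.resize(S[120:270,320:430],None,fx=4,fy=4,interpolation=cv2.INTER_CUBIC)[:,:,::-1])
print("beaker pred side",proj("side",(535.1,17.1,80)),proj("side",(535.1,17.1,0)))
# amber axis: plane from each view's axis line, intersect
def axis(im,n,box):
    ys,xs=np.nonzero(mask(im,(3,90,30),(14,255,200),box));p=np.c_[xs,ys]+.5
    vx,vy,x,y=cv2.fitLine(p.astype(np.float32),cv2.DIST_L2,0,.01,.01).ravel();return np.array([x,y]),np.array([vx,vy])
ps,vs=axis(S,"side",(325,140,375,190));pt,vt=axis(T,"top",(370,195,405,255))
o1,a=ray("side",ps);_,b=ray("side",ps+30*vs);n1=np.cross(a,b);o2,a=ray("top",pt);_,b=ray("top",pt+30*vt);n2=np.cross(a,b)
d=np.cross(n1,n2);d/=np.linalg.norm(d);d*=np.sign(d[2])
X=np.linalg.lstsq(np.array([n1/np.linalg.norm(n1),n2/np.linalg.norm(n2),d]),np.array([n1@o1/np.linalg.norm(n1),n2@o2/np.linalg.norm(n2),d@np.array([600,-150,100])]),rcond=None)[0]
print("axis dir",d,"tilt",np.degrees(np.arccos(d[2])),"yaw",np.degrees(np.arctan2(d[1],d[0])))
for z in(80,100,120,140):print(X+d*(z-X[2])/d[2])
E
```

```text
beaker pred side [344.5 221.3] [344. 253.]
axis dir [ 0.7 -0.2  0.6] tilt 50.57039123397727 yaw -14.504945215291384
[ 531.5 -153.2   80. ]
[ 555.1 -159.3  100. ]
[ 578.6 -165.4  120. ]
[ 602.2 -171.5  140. ]
```

View pics/z_t.png

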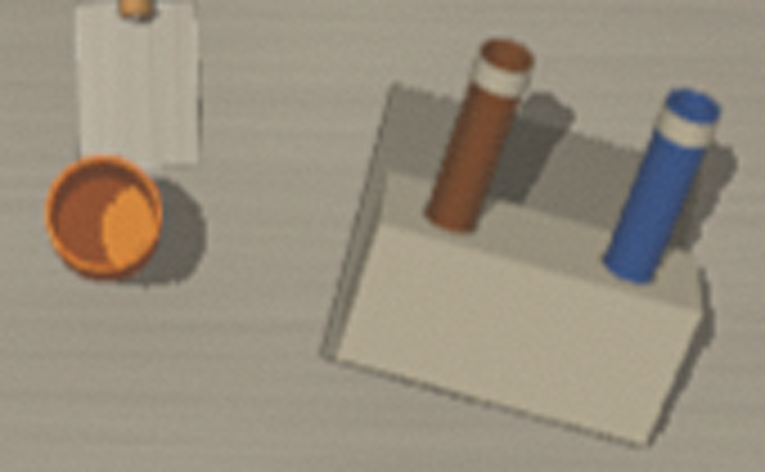

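View pics/z_s.png

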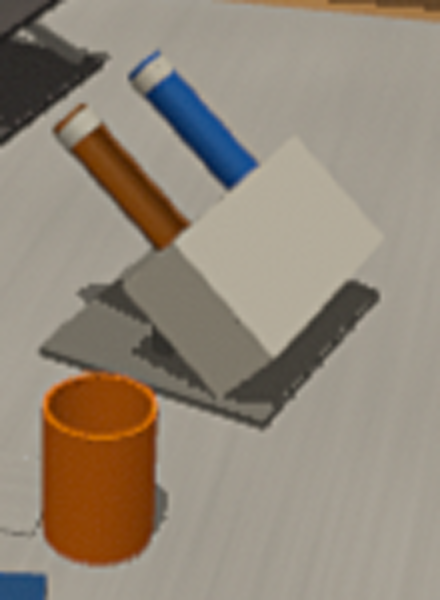

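Everything is measured. The beaker is at (535,17), the plate centre is about (577,204), and the tube axis has yaw -14.5°, with 50.6° of tilt from vertical. First I turn to that yaw and move over towards the beaker.

Request:
drive_tool(increments=[[1, [0, 0, 0], -0.08], [1, [0.11, 0.13, 0], 0], [1, [0.11, 0.13, 0], 0], [1, [0.11, 0.13, 0], 0], [1, [0.11, 0.13, 0], 0], [1, [0.11, 0.13, 0], 0], [1, [0.11, 0.13, 0], 0], [1, [0.11, 0.13, 0], 0], [1, [0.11, 0.13, 0], 0], [1, [0.11, 0.13, 0], 0], [1, [0.11, 0.13, 0], 0], [1, [0.11, 0.13, 0], 0], [1, [0, 0, 0], 0]])

```text
clock: 1.72
position: [495.6, 61.7, 241.6]
ee_rot: [0.991, -0.131, -0.001, 0.0]
contact_force: [0.7, -0.3, -0.4]
gripper_width: 85.0
```

```bash
cat >> h.py <<'E'
def todo(target,psi=-0.253,s=None):
    from scipy.spatial.transform import Rotation as Ro
    s=s or read_state();R=Ro.from_quat(s["ee_rot"]).as_matrix();p=np.array(s["position"])
    d=R.T@(np.array(target)-p);cur=np.arctan2(R[1,0],R[0,0])
    print("clk %.2f"%s["clock"],"pos",p.round(1),"psi %.3f"%cur,"tz",R[:,2].round(3),"j",np.round(s["joints"],2),"w %.1f"%s["gripper_width"],"F",np.round(s["contact_force"],1))
    print("shift mm",d.round(1),"scaled",(d/300).round(4),"turn scaled %.4f"%(-(psi-cur)/2))
E
python3 - <<'E'
from h import *
T=cv2.imread("pics/top0.png")[:,:,::-1];np.set_printoptions(precision=1,suppress=True)
todo((535,17,52))
print("ridge",onz("top",(365.6,244.3),102),onz("top",(436.2,264.6),102))
print("amber mouth",tri((338,150),(392.7,206.6)),"pred",proj("top",(605.6,-172,144)),proj("side",(605.6,-172,144)))
E
```

```text
clk 1.73 pos [495.6  61.7 241.6] psi -0.262 tz [-0. -0. -1.] j [ 0.5  0.2 -0.3 -0.  -1.1  0.9] w 85.0 F [ 0.7 -0.3 -0.4]
shift mm [ 49.8  32.8 189.6] scaled [0.2 0.1 0.6] turn scaled -0.0045
ridge [ 531.6 -120.2  102. ] [ 490.9 -272.5  102. ]
amber mouth (array([ 606.7, -173.6,  141.4]), np.float64(4.164876211410039)) pred [392.4 207.8] [337.4 149.2]
```

Request:
drive_tool(increments=[[1, [0.083, 0.055, 0], 0], [1, [0.083, 0.055, 0.05], 0], [1, [0, 0, 0.15], 0], [1, [0, 0, 0.15], 0], [1, [0, 0, 0.12], 0], [1, [0, 0, 0.1], 0], [1, [0, 0, 0.06], 0], [1, [0, 0, 0], 0]])

```text
clock: 2.72
position: [533.6, 20.2, 51.8]
ee_rot: [0.992, -0.128, -0.002, 0.001]
contact_force: [-0.0, 0.6, -0.0]
gripper_width: 85.7
```

```bash
python3 - <<'E'
from h import *
todo((535,17,52))
a=get_image("side");cv2.imwrite("pics/s1.png",a[:,:,::-1])
E
```

```text
clk 2.73 pos [533.6  20.2  51.8] psi -0.256 tz [-0.004 -0.001 -1.   ] j [ 0.34  0.45 -0.44 -0.   -0.68  0.97] w 85.7 F [-0.   0.6 -0. ]
shift mm [ 2.2  2.8 -0.2] scaled [ 0.0073  0.0093 -0.0006] turn scaled -0.0015
```

View pics/s1.png

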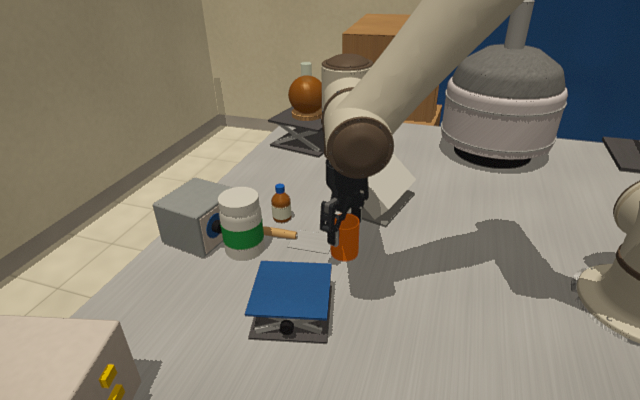

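The gripper straddles the beaker in the side view, around (340,225). I'll make a small correction and close.

Request:
drive_tool(increments=[[1, [0.007, 0.009, 0], 0], [-1, [0, 0, 0], 0], [-1, [0, 0, 0], 0], [-1, [0, 0, 0], 0], [-1, [0, 0, 0], 0], [-1, [0, 0, 0], 0], [-1, [0, 0, 0], 0]])

```text
clock: 3.65
position: [537.0, 16.7, 54.3]
ee_rot: [0.992, -0.128, 0.001, -0.0]
contact_force: [-0.4, -1.2, 5.8]
gripper_width: 56.1
```

```bash
python3 - <<'E'
from h import *
todo((577,204,160))
E
```

```text
clk 3.65 pos [537.   16.7  54.3] psi -0.256 tz [ 0.002  0.    -1.   ] j [ 0.33  0.45 -0.44  0.   -0.68  0.98] w 56.1 F [-0.4 -1.2  5.8]
shift mm [  -8.6 -191.4 -105.6] scaled [-0.0287 -0.6379 -0.3519] turn scaled -0.0017
```

Request:
drive_tool(increments=[[-1, [0, 0, -0.08], 0], [-1, [0, 0, -0.12], 0], [-1, [0, 0, -0.15], 0], [-1, [-0.005, -0.1, 0], 0], [-1, [-0.005, -0.13, 0], 0], [-1, [-0.005, -0.13, 0], 0], [-1, [-0.005, -0.13, 0], 0], [-1, [-0.005, -0.1, 0], 0], [-1, [0, -0.05, 0], 0], [-1, [0, 0, 0], 0]])

```text
clock: 4.9
position: [577.6, 204.6, 157.8]
ee_rot: [0.992, -0.128, -0.0, 0.0]
contact_force: [0.0, -0.3, -0.7]
gripper_width: 55.5
```

```bash
python3 - <<'E'
from h import *
todo((577,204,115))
for n in("side","top"):
  a=get_image(n);cv2.imwrite(f"pics/{n}2.png",a[:,:,::-1])
E
```

```text
clk 4.90 pos [577.6 204.6 157.8] psi -0.256 tz [-0.001 -0.    -1.   ] j [ 0.6   0.43 -0.14 -0.   -1.    0.71] w 55.5 F [ 0.  -0.3 -0.7]
shift mm [-0.4  0.7 42.8] scaled [-0.0015  0.0025  0.1428] turn scaled -0.0016
```

View pics/side2.png

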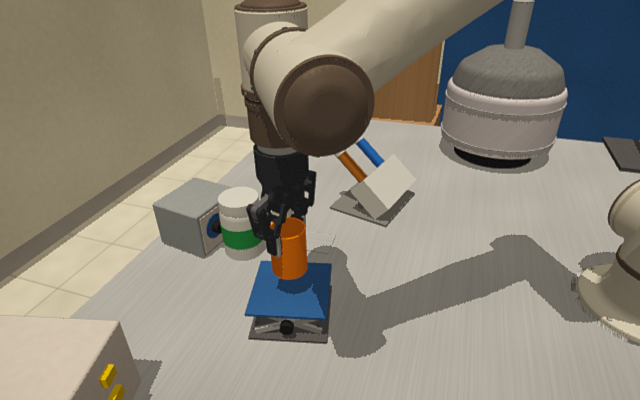

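View pics/top2.png

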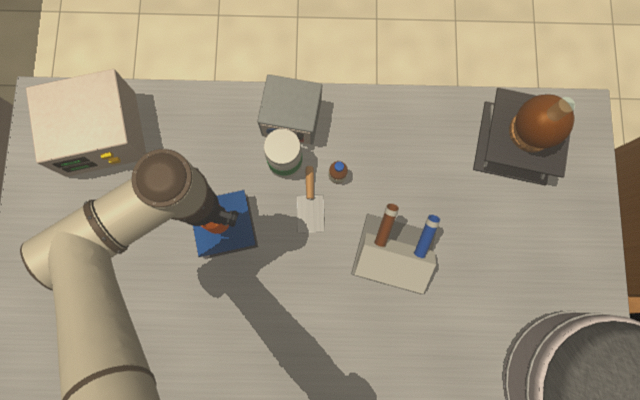

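The beaker is held upright over the plate centre: side (290,250), top (215,225). I'll lower it in small steps and watch the force.

Request:
drive_tool(increments=[[-1, [0, 0, 0.06], 0], [-1, [0, 0, 0.05], 0], [-1, [0, 0, 0.02], 0], [-1, [0, 0, 0.008], 0], [-1, [0, 0, 0], 0]])

```text
clock: 5.62
position: [578.0, 204.3, 117.1]
ee_rot: [0.992, -0.128, 0.0, -0.0]
contact_force: [-0.1, -0.2, 0.1]
gripper_width: 55.9
```

```bash
python3 - <<'E'
from h import *
todo((577,204,114.3))
for n in("side",):
  a=get_image(n);cv2.imwrite(f"pics/{n}3.png",cv2.resize(a[200:350,220:380],None,fx=4,fy=4)[:,:,::-1])
print(proj("side",(577,204,60)),proj("side",(577,204,140)))
E
```

```text
clk 5.62 pos [578.  204.3 117.1] psi -0.257 tz [ 0.  0. -1.] j [ 0.6   0.48 -0.19  0.   -0.91  0.71] w 55.9 F [-0.1 -0.2  0.1]
shift mm [-0.9  0.5  2.8] scaled [-0.003   0.0017  0.0095] turn scaled -0.0019
[290.62654302 287.47179884] [288.01635297 249.92719086]
```

View pics/side3.png

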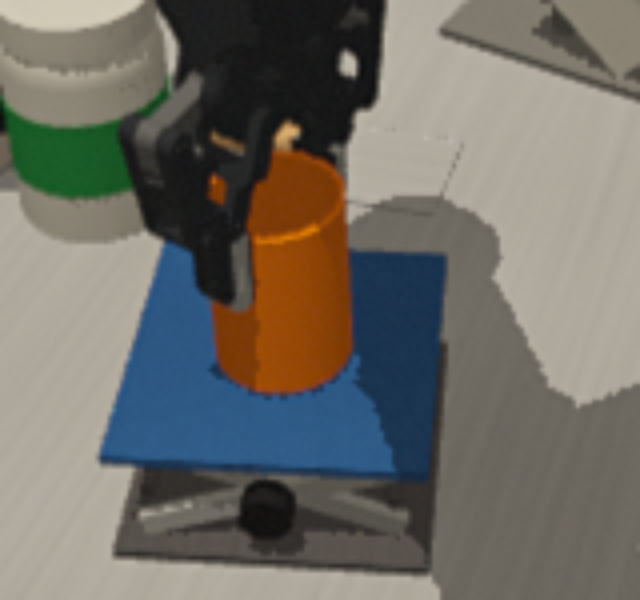

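Request:
drive_tool(increments=[[-1, [-0.002, 0, 0.008], 0], [-1, [0, 0, 0.003], 0], [-1, [0, 0, 0], 0]])

```text
clock: 6.05
position: [577.3, 204.6, 114.4]
ee_rot: [0.992, -0.128, 0.0, -0.0]
contact_force: [-1.5, -0.2, 3.9]
gripper_width: 55.6
```

```bash
python3 - <<'E'
from h import *
todo((577,204,114.3))
E
```

```text
clk 6.05 pos [577.3 204.6 114.4] psi -0.256 tz [ 0.001  0.    -1.   ] j [ 0.6   0.48 -0.19  0.   -0.9   0.71] w 55.6 F [-1.5 -0.2  3.9]
shift mm [-0.1  0.6  0.1] scaled [-0.0004  0.0021  0.0002] turn scaled -0.0017
```

Contact shows as 3.9 N. I'll release and rise straight up.

Request:
drive_tool(increments=[[0, [0, 0, 0], 0], [1, [0, 0, 0], 0], [1, [0, 0, 0], 0], [1, [0, 0, 0], 0], [1, [0, 0, 0], 0], [1, [0, 0, -0.05], 0], [1, [0, 0, -0.15], 0], [1, [0, 0, -0.2], 0], [1, [0, 0, 0], 0]])

```text
clock: 7.18
position: [580.1, 205.7, 241.3]
ee_rot: [0.992, -0.128, 0.006, -0.004]
contact_force: [0.1, 0.0, -0.5]
gripper_width: 85.3
```

```bash
python3 - <<'E'
from h import *
todo((577,204,114.3))
a=get_image("side");cv2.imwrite("pics/side4.png",a[:,:,::-1])
c=big(mask(a,(5,150,60),(20,255,255),(240,205,340,330)));print(cv2.boundingRect(c))
E
```

```text
clk 7.17 pos [580.1 205.7 241.3] psi -0.256 tz [ 0.013  0.006 -1.   ] j [ 0.6   0.36 -0.03  0.   -1.16  0.71] w 85.3 F [ 0.1  0.  -0.5]
shift mm [ -3.9   3.6 126.9] scaled [-0.0132  0.0121  0.4232] turn scaled -0.0015
(271, 238, 37, 61)
```

View pics/side4.png

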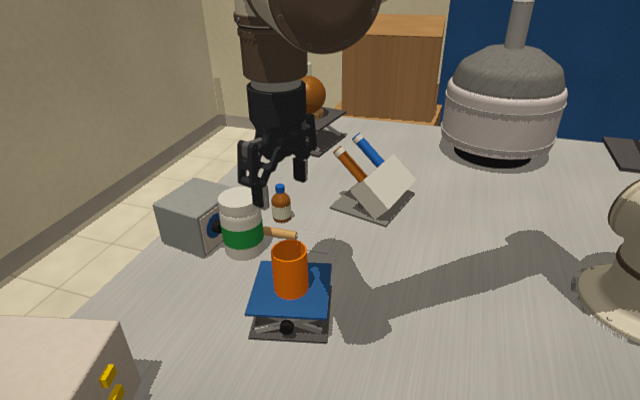

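The beaker stands on the plate centre, side (290,270). Next I move over the amber tube with the jaws half open.

```bash
python3 - <<'E'
from h import *
todo((568.4,-162.6,220))
E
```

```text
clk 7.22 pos [578.4 205.1 237.8] psi -0.257 tz [ 0.007  0.004 -1.   ] j [ 0.6   0.36 -0.03  0.   -1.16  0.71] w 85.4 F [-0.8 -0.1 -0.6]
shift mm [ 83.6 358.3  16.2] scaled [0.2787 1.1944 0.0539] turn scaled -0.0018
```

Request:
drive_tool(increments=[[0.2, [0.035, 0.1, 0], 0], [0.2, [0.035, 0.15, 0], 0], [0.2, [0.035, 0.15, 0], 0], [0.2, [0.035, 0.15, 0], 0], [0.2, [0.035, 0.15, 0], 0], [0.2, [0.035, 0.15, 0], 0], [0.2, [0.035, 0.15, 0], 0], [0.2, [0.035, 0.13, 0.02], 0], [0.2, [0, 0.06, 0.03], 0], [0.2, [0, 0, 0], 0]])

```text
clock: 8.48
position: [566.4, -162.9, 216.9]
ee_rot: [0.992, -0.129, -0.002, -0.0]
contact_force: [0.0, 0.9, 0.3]
gripper_width: 51.8
```

```bash
python3 - <<'E'
from h import *
todo((568.4,-162.6,104))
for n in("side","top"):
  a=get_image(n);cv2.imwrite(f"pics/{n}5.png",a[:,:,::-1])
E
```

```text
clk 8.47 pos [ 566.4 -162.9  216.9] psi -0.259 tz [-0.004  0.001 -1.   ] j [-0.01  0.34 -0.12 -0.   -1.11  1.32] w 51.8 F [0.  0.9 0.3]
shift mm [  2.3  -0.8 112.9] scaled [ 0.0077 -0.0028  0.3764] turn scaled -0.0029
```

View pics/side5.png

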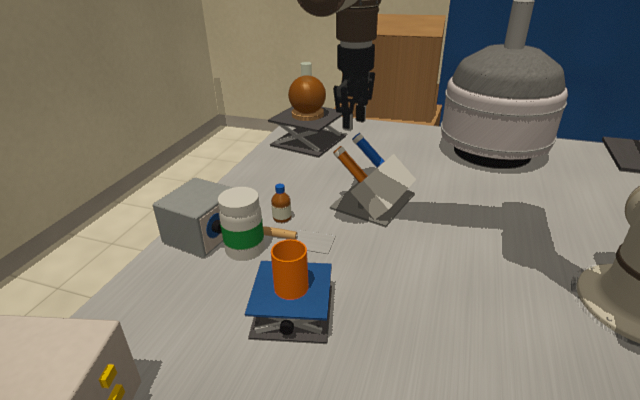

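View pics/top5.png

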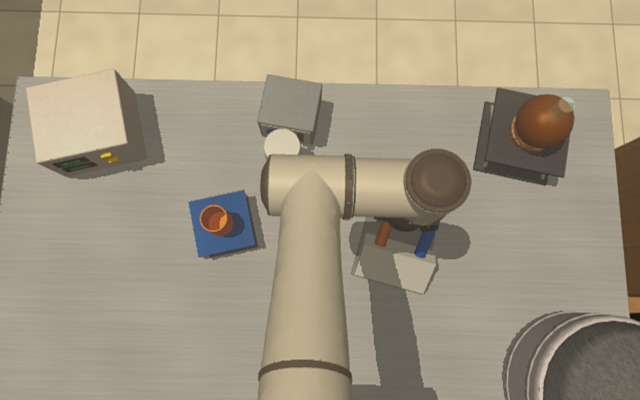

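The gripper is above the amber tube: tips at side (350,125), tube at (350,165). Now I descend.

Request:
drive_tool(increments=[[0.2, [0.008, -0.003, 0.1], 0], [0.2, [0, 0, 0.1], 0], [0.2, [0, 0, 0.1], 0], [0.2, [0, 0, 0.075], 0], [0.2, [0, 0, 0], 0]])

```text
clock: 9.2
position: [569.5, -160.7, 104.7]
ee_rot: [0.992, -0.127, -0.002, 0.0]
contact_force: [0.1, 0.2, 0.4]
gripper_width: 51.4
```

```bash
python3 - <<'E'
from h import *
todo((568.4,-162.6,104))
for n in("side",):
  a=get_image(n);cv2.imwrite(f"pics/{n}6.png",cv2.resize(a[80:230,300:440],None,fx=4,fy=4)[:,:,::-1])
E
```

```text
clk 9.20 pos [ 569.5 -160.7  104.7] psi -0.255 tz [-0.004  0.    -1.   ] j [-0.    0.46 -0.25 -0.   -0.86  1.32] w 51.4 F [0.1 0.2 0.4]
shift mm [-0.6  2.2  0.7] scaled [-0.0019  0.0072  0.0023] turn scaled -0.0010
```

View pics/side6.png

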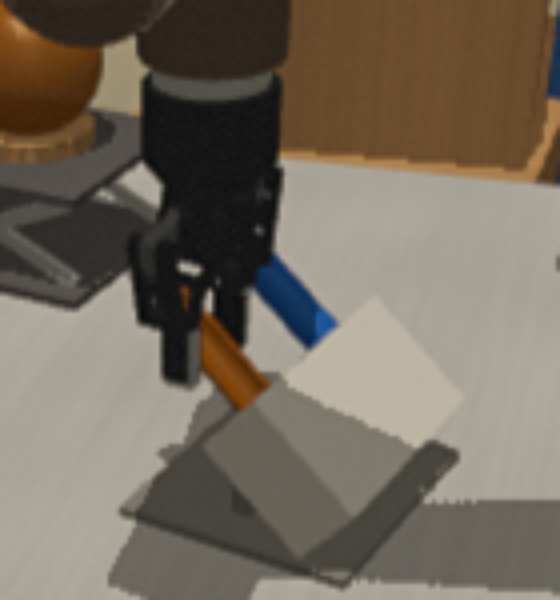

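The fingers straddle the tube above the block, clear of the blue one. Closing.

Request:
drive_tool(increments=[[0.2, [0, 0.007, 0], 0], [-1, [0, 0, 0], 0], [-1, [0, 0, 0], 0], [-1, [0, 0, 0], 0], [-1, [0, 0, 0], 0], [-1, [0, 0, 0], 0]])

```text
clock: 10.0
position: [570.5, -164.0, 107.2]
ee_rot: [0.992, -0.128, 0.001, 0.0]
contact_force: [0.0, 1.7, 5.7]
gripper_width: 23.9
```

```bash
python3 - <<'E'
from h import *
todo((568.4,-162.6,104))
E
```

```text
clk 10.00 pos [ 570.5 -164.   107.2] psi -0.257 tz [ 0.002 -0.    -1.   ] j [-0.01  0.46 -0.25  0.   -0.86  1.32] w 23.9 F [0.  1.7 5.7]
shift mm [-2.4 -0.9  3.2] scaled [-0.0081 -0.0029  0.0105] turn scaled -0.0018
```

Request:
drive_tool(increments=[[-1, [0.025, 0, -0.021], 0], [-1, [0.05, 0, -0.042], 0], [-1, [0.05, 0, -0.042], 0]])

```text
clock: 10.38
position: [605.7, -173.6, 137.1]
ee_rot: [0.992, -0.128, -0.001, -0.0]
contact_force: [-0.6, -0.2, -0.1]
gripper_width: 23.7
```

```bash
python3 - <<'E'
from h import *
todo((570.5+.742*90,-164-.19*90,107.2+.643*90))
for n in("side",):
  a=get_image(n);cv2.imwrite(f"pics/{n}7.png",cv2.resize(a[80:230,300:440],None,fx=4,fy=4)[:,:,::-1])
E
```

```text
clk 10.38 pos [ 605.7 -173.6  137.1] psi -0.257 tz [-0.003  0.001 -1.   ] j [-0.02  0.48 -0.12 -0.   -0.98  1.34] w 23.7 F [-0.6 -0.2 -0.1]
shift mm [ 32.4  -0.7 -28. ] scaled [ 0.1079 -0.0024 -0.0935] turn scaled -0.0021
```

View pics/side7.png

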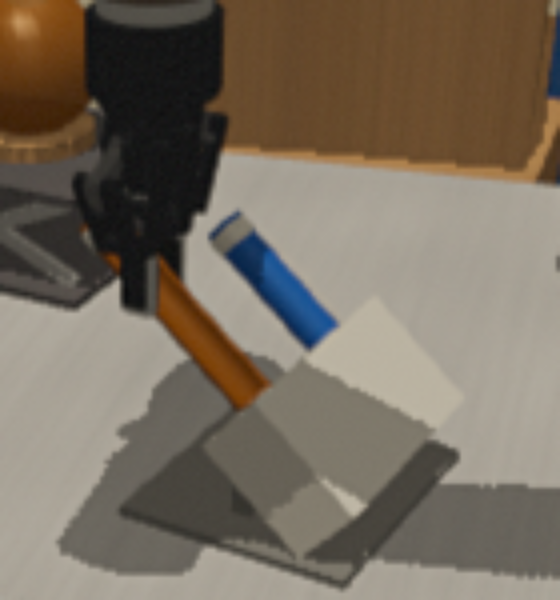

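The tube slides out freely and the blue one stays put. I'll keep going until the base clears the well.

Request:
drive_tool(increments=[[-1, [0.05, 0, -0.043], 0], [-1, [0.05, 0, -0.043], 0], [-1, [0.03, 0, -0.04], 0], [-1, [0, 0, -0.12], 0], [-1, [0, 0, -0.12], 0], [-1, [0, 0, 0], 0]])

```text
clock: 11.18
position: [645.3, -183.9, 250.6]
ee_rot: [0.992, -0.128, 0.003, 0.0]
contact_force: [-0.4, 0.1, -1.1]
gripper_width: 23.6
```

```bash
python3 - <<'E'
from h import *
todo((570.5,-164,107.2))
for n in("side","top"):
  a=get_image(n);cv2.imwrite(f"pics/{n}8.png",a[:,:,::-1])
  if n=="side":cv2.imwrite(f"pics/{n}8z.png",cv2.resize(a[50:200,270:440],None,fx=4,fy=4)[:,:,::-1])
E
```

```text
clk 11.18 pos [ 645.3 -183.9  250.6] psi -0.257 tz [ 0.007 -0.001 -1.   ] j [-0.04  0.46  0.14  0.   -1.25  1.35] w 23.6 F [-0.4  0.1 -1.1]
shift mm [-78.4  -0.2 142.9] scaled [-0.2613 -0.0007  0.4763] turn scaled -0.0018
```

View pics/side8z.png

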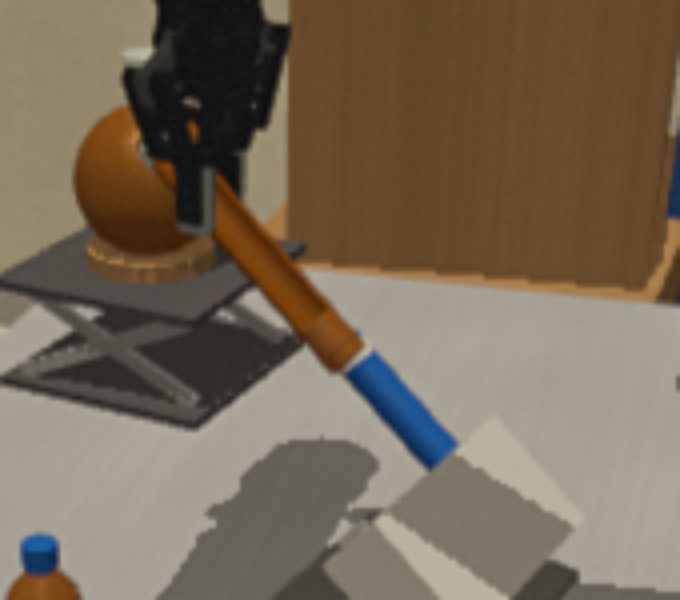

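View pics/top8.png

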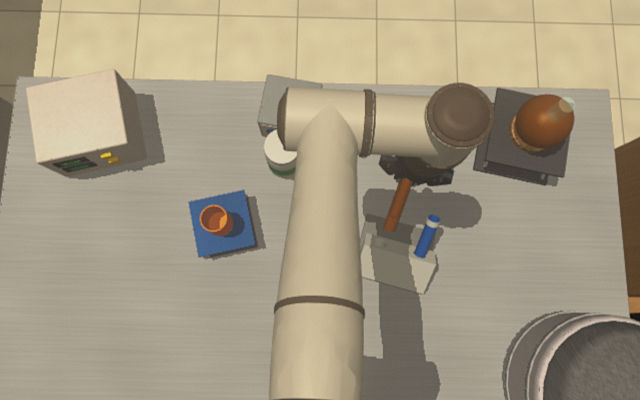

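The tube is out, still about 40° mouth-up. The tool can't tilt, so I'll pivot the tube in the pads. I lay its underside on the fixed rack's top ridge, at about (521,-150,102), on the base side of the grip. Then I lower the gripper past the ridge so the mouth end goes down.

```bash
python3 - <<'E'
from h import *
todo((579.6,-165.5,177))
E
```

```text
clk 11.28 pos [ 643.4 -183.3  246.5] psi -0.257 tz [-0.001  0.001 -1.   ] j [-0.04  0.46  0.14 -0.   -1.25  1.35] w 23.5 F [ 0.3  0.9 -0.9]
shift mm [-66.1  -1.   69.6] scaled [-0.2204 -0.0032  0.2319] turn scaled -0.0021
```

Request:
drive_tool(increments=[[-1, [-0.1, 0, 0], 0], [-1, [-0.12, -0.003, 0.05], 0], [-1, [0, 0, 0.1], 0], [-1, [0, 0, 0.08], 0], [-1, [0, 0, 0], 0]])

```text
clock: 11.9
position: [577.8, -165.6, 174.7]
ee_rot: [0.992, -0.128, -0.004, 0.0]
contact_force: [0.9, 0.5, -0.5]
gripper_width: 24.0
```

```bash
python3 - <<'E'
from h import *
todo((579.6,-165.5,75))
a=get_image("side");cv2.imwrite("pics/s9.png",cv2.resize(a[50:230,270:440],None,fx=3.3,fy=3.3)[:,:,::-1])
E
```

```text
clk 11.90 pos [ 577.8 -165.6  174.7] psi -0.257 tz [-0.008  0.001 -1.   ] j [-0.01  0.4  -0.14 -0.   -1.03  1.32] w 24.0 F [ 0.9  0.5 -0.5]
shift mm [ 2.5 -0.6 99.7] scaled [ 0.0082 -0.0021  0.3324] turn scaled -0.0021
```

View pics/s9.png

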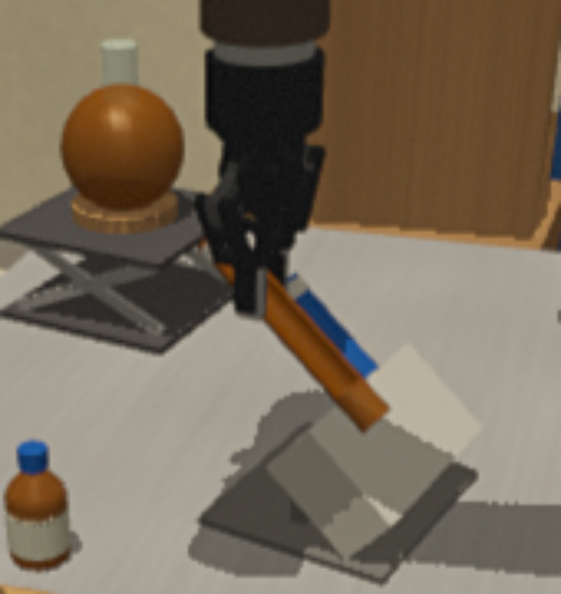

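The tube is over the ridge with its base past it. I'll lower in small steps and watch the force.

Request:
drive_tool(increments=[[-1, [0.006, 0, 0.03], 0], [-1, [0, 0, 0.03], 0], [-1, [0, 0, 0.02], 0], [-1, [0, 0, 0.02], 0]])

```text
clock: 12.45
position: [583.4, -166.8, 151.0]
ee_rot: [0.992, -0.127, 0.002, 0.001]
contact_force: [1.0, 0.5, 9.8]
gripper_width: 23.9
```

```bash
python3 - <<'E'
from h import *
todo((579.6,-165.5,75))
a=get_image("side");cv2.imwrite("pics/s10.png",cv2.resize(a[50:230,270:440],None,fx=3.3,fy=3.3)[:,:,::-1])
E
```

```text
clk 12.45 pos [ 583.4 -166.8  151. ] psi -0.256 tz [ 0.004 -0.002 -1.   ] j [-0.01  0.43 -0.17  0.   -0.97  1.33] w 23.9 F [1.  0.5 9.8]
shift mm [-4.4 -0.4 75.9] scaled [-0.0146 -0.0013  0.2531] turn scaled -0.0013
```

View pics/s10.png

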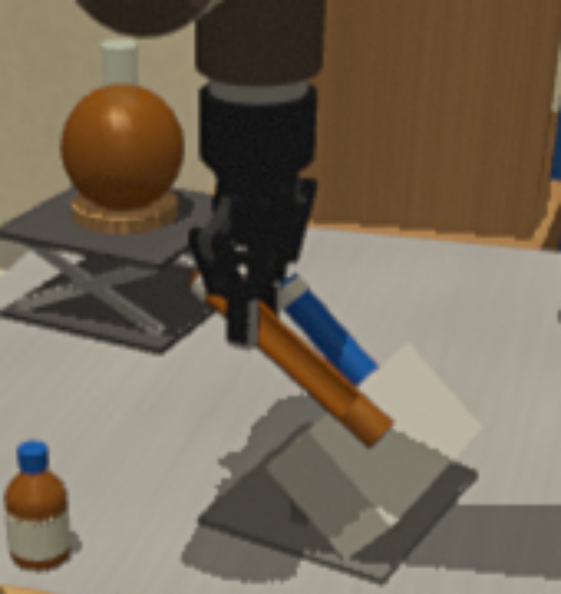

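It pivots in the pads at about 10 N, and the tube is already flatter. Continuing.

Request:
drive_tool(increments=[[-1, [0, 0, 0.03], 0], [-1, [0, 0, 0.03], 0], [-1, [0, 0, 0.03], 0], [-1, [0, 0, 0.03], 0], [-1, [0, 0, 0], 0]])

```text
clock: 13.12
position: [585.7, -166.9, 115.3]
ee_rot: [0.992, -0.127, 0.005, 0.001]
contact_force: [4.4, -0.7, 7.9]
gripper_width: 23.4
```

```bash
python3 - <<'E'
from h import *
todo((579.6,-165.5,75))
a=get_image("side");cv2.imwrite("pics/s11.png",cv2.resize(a[50:230,270:440],None,fx=3.3,fy=3.3)[:,:,::-1])
E
```

```text
clk 13.12 pos [ 585.7 -166.9  115.3] psi -0.255 tz [ 0.009 -0.002 -1.   ] j [-0.01  0.47 -0.21  0.   -0.89  1.33] w 23.4 F [ 4.4 -0.7  7.9]
shift mm [-6.6  0.1 40.3] scaled [-0.0221  0.0005  0.1342] turn scaled -0.0011
```

View pics/s11.png

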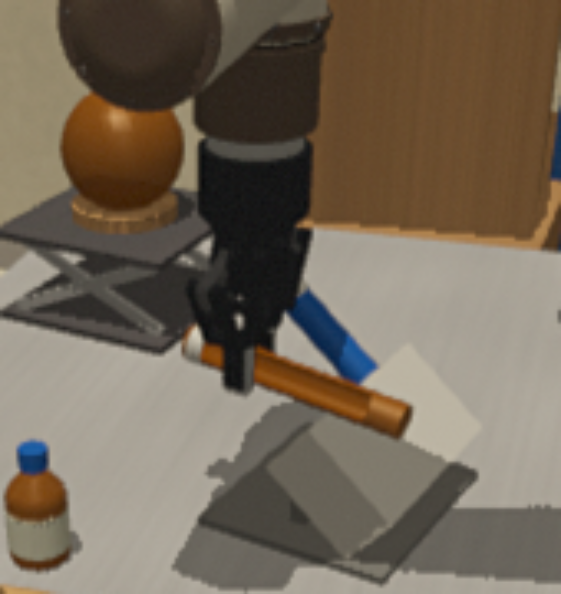

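Request:
drive_tool(increments=[[-1, [-0.005, 0, 0.03], 0], [-1, [-0.005, 0, 0.03], 0], [-1, [-0.005, 0, 0.03], 0], [-1, [-0.005, 0, 0.03], 0], [-1, [0, 0, 0.02], 0], [-1, [0, 0, 0], 0]])

```text
clock: 13.92
position: [582.6, -165.8, 74.2]
ee_rot: [0.992, -0.127, 0.007, 0.001]
contact_force: [6.6, -3.0, 6.2]
gripper_width: 23.6
```

```bash
python3 - <<'E'
from h import *
todo((579.6,-165.5,72))
a=get_image("side");cv2.imwrite("pics/s12.png",cv2.resize(a[50:230,270:440],None,fx=3.3,fy=3.3)[:,:,::-1])
E
```

```text
clk 13.93 pos [ 582.6 -165.8   74.2] psi -0.254 tz [ 0.014 -0.003 -1.   ] j [-0.01  0.51 -0.26  0.   -0.79  1.32] w 23.6 F [ 6.6 -3.   6.2]
shift mm [-3.   0.5  2.2] scaled [-0.01    0.0017  0.0072] turn scaled -0.0004
```

View pics/s12.png

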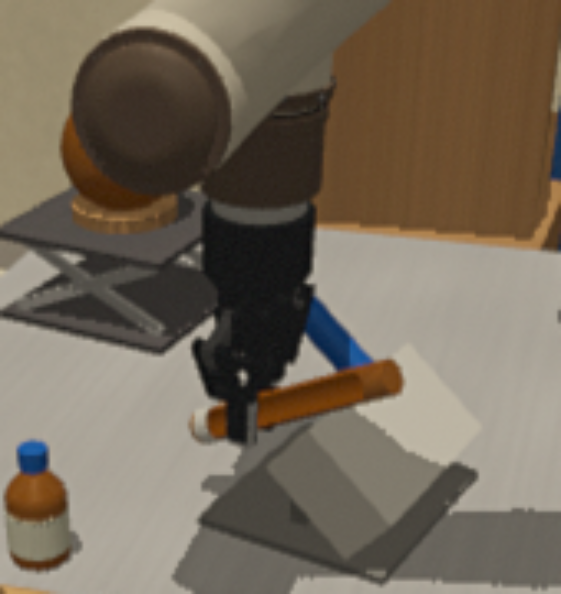

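The tube is now mouth-down: collar at zoom (203,423), base at (385,378). I'll lift off and measure the tilt.

Request:
drive_tool(increments=[[-1, [0, 0, -0.05], 0], [-1, [0, 0, -0.12], 0], [-1, [0, 0, -0.15], 0], [-1, [0, 0, -0.15], 0], [-1, [0, 0, -0.08], 0], [-1, [0, 0, 0], 0], [-1, [0, 0, 0], 0]])

```text
clock: 14.85
position: [575.1, -164.5, 234.0]
ee_rot: [0.992, -0.128, -0.001, -0.0]
contact_force: [-0.7, 0.3, -0.6]
gripper_width: 23.8
```

```bash
python3 - <<'E'
from h import *
todo((577,204,200))
for n in("side","top"):
  a=get_image(n);cv2.imwrite(f"pics/{n}13.png",a[:,:,::-1])
E
```

```text
clk 14.85 pos [ 575.1 -164.5  234. ] psi -0.257 tz [-0.003  0.001 -1.   ] j [-0.01  0.35 -0.07 -0.   -1.16  1.32] w 23.8 F [-0.7  0.3 -0.6]
shift mm [ -91.8 -356.8   34.3] scaled [-0.3058 -1.1894  0.1143] turn scaled -0.0021
```

View pics/side13.png

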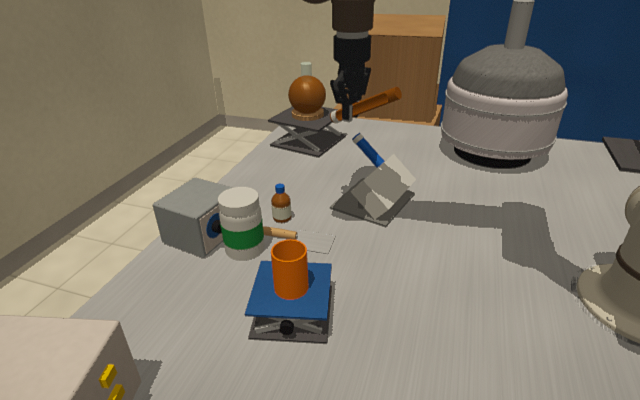

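View pics/top13.png

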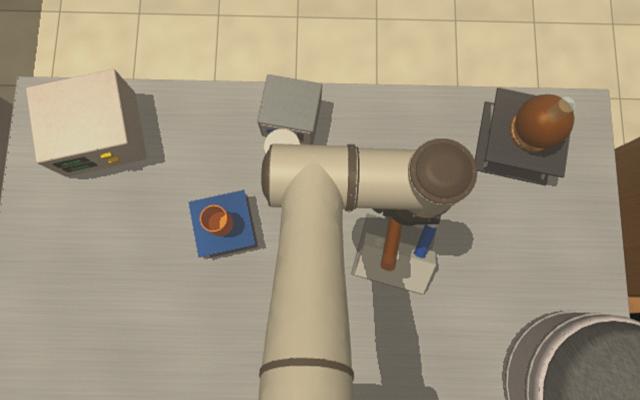

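```bash
python3 - <<'E'
from h import *
S=cv2.imread("pics/side13.png")[:,:,::-1].copy()
cv2.imwrite("pics/z13.png",cv2.resize(S[70:140,310:420],None,fx=7,fy=7,interpolation=cv2.INTER_CUBIC)[:,:,::-1])
T=cv2.imread("pics/top13.png")[:,:,::-1].copy()
cv2.imwrite("pics/z13t.png",cv2.resize(T[195:300,180:450],None,fx=2.9,fy=2.9,interpolation=cv2.INTER_CUBIC)[:,:,::-1])
E
```

```text
(no output)
```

View pics/z13.png

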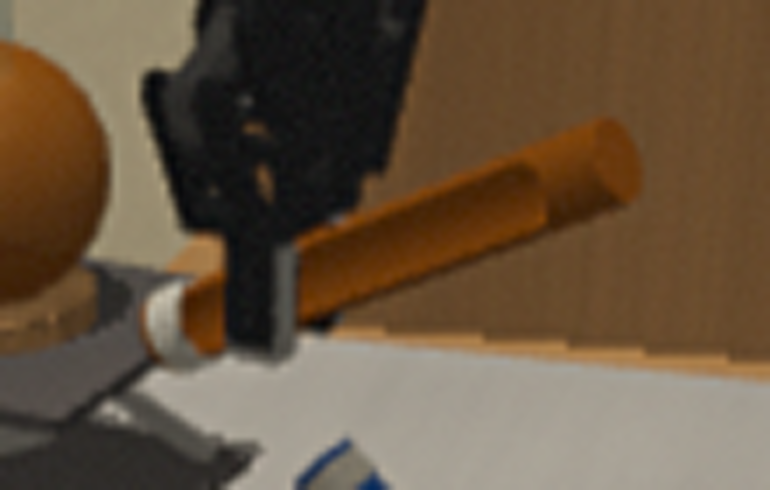

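View pics/z13t.png

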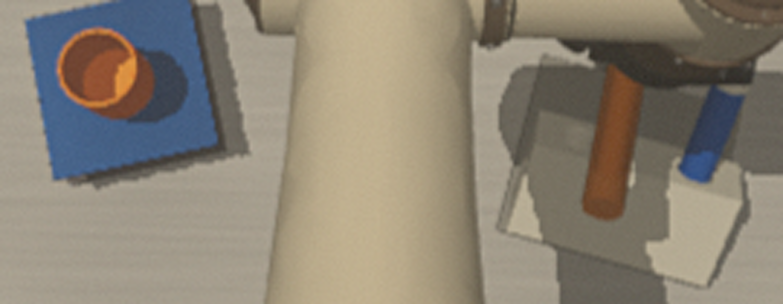

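```bash
python3 - <<'E'
from h import *
np.set_printoptions(precision=1,suppress=True)
psi=-.257;n=np.array([np.sin(psi),-np.cos(psi),0]);g=np.array([575.1,-164.5,242])
def onp(p):
    o,d=ray("side",p);return o+d*(n@(g-o))/(n@d)
b=onp((398.3,93.3));m=onp((332.5,115.7));d=m-b;L=np.linalg.norm(d)
print("base",b,"mouth",m,"len",L,"elev",np.degrees(np.arcsin(d[2]/L)),"mouth-grip",m-g)
print("base tri",tri((398.3,93.3),(388,266.7)))
T=cv2.imread("pics/top13.png")[:,:,::-1].copy();S=cv2.imread("pics/side13.png")[:,:,::-1].copy()
c=big(mask(T,(5,150,60),(20,255,255),(190,195,240,245)));print("rim",cv2.fitEllipse(c),onz("top",(213.8,218.4),140))
print(proj("side",onz("top",(213.8,218.4),140)),proj("top",(577,204,140)),proj("side",(577,204,140)))
c=big(mask(S,(5,150,60),(20,255,255),(240,205,340,330)));x,y,w,h=cv2.boundingRect(c);print(x,y,w,h)
from scipy.optimize import minimize
# top-edge of the rim: upper-row of mask, mid col
print("side beaker mid col",x+w/2)
for X in((575,204),(577,204),(579,204),(577,201),(577,207)):print(X,proj("side",(*X,100)),proj("top",(*X,140)))
E
```

```text
base [ 471.  -137.1  297.8] mouth [ 618.5 -175.9  222.7] len 170.00493725299773 elev -26.22143723329719 mouth-grip [ 43.4 -11.4 -19.3]
base tri (array([ 472.3, -138.4,  297.5]), np.float64(2.1141878056605905))
rim ((213.5941162109375, 218.3241424560547), (25.849502563476562, 26.591495513916016), 94.30921173095703) [575.9 203.5 140. ]
[288.8 249.9] [213.6 217.9] [288.  249.9]
271 238 37 61
side beaker mid col 289.5
(575, 204) [290.5 269.5] [213.5 218.8]
(577, 204) [289.4 269.3] [213.6 217.9]
(579, 204) [288.2 269. ] [213.6 216.9]
(577, 201) [290.  268.1] [215.  217.9]
(577, 207) [288.7 270.4] [212.2 217.9]
```

Measured length is 170.0 mm and the mouth is 26° below level. The mouth sits at TCP + (43.4, -11.4, -11.3), and the beaker is centred at (576,204). Now I carry the tube over.

Request:
drive_tool(increments=[[-1, [-0.02, -0.06, 0], 0], [-1, [-0.046, -0.12, 0], 0], [-1, [-0.046, -0.12, 0], 0], [-1, [-0.046, -0.12, 0], 0], [-1, [-0.046, -0.12, 0], 0], [-1, [-0.046, -0.12, 0], 0], [-1, [-0.046, -0.12, 0], 0], [-1, [-0.046, -0.12, 0], 0], [-1, [-0.046, -0.12, 0], 0], [-1, [-0.04, -0.1, 0], 0], [-1, [-0.02, -0.05, 0], 0], [-1, [0, 0, 0], 0], [-1, [0, 0, 0], 0]])

```text
clock: 16.58
position: [535.1, 208.3, 235.2]
ee_rot: [0.992, -0.128, -0.0, 0.0]
contact_force: [-0.7, -0.5, -1.4]
gripper_width: 23.7
```

```bash
python3 - <<'E'
from h import *
todo((532.9,215.1,186.3))
for n in("side","top"):
  a=get_image(n);cv2.imwrite(f"pics/{n}14.png",a[:,:,::-1])
E
```

```text
clk 16.57 pos [535.1 208.3 235.2] psi -0.257 tz [-0.001 -0.001 -1.   ] j [ 0.65  0.3  -0.13  0.   -1.14  0.66] w 23.7 F [-0.7 -0.5 -1.4]
shift mm [-3.8 -6.1 48.9] scaled [-0.0128 -0.0203  0.163 ] turn scaled -0.0022
```

View pics/side14.png

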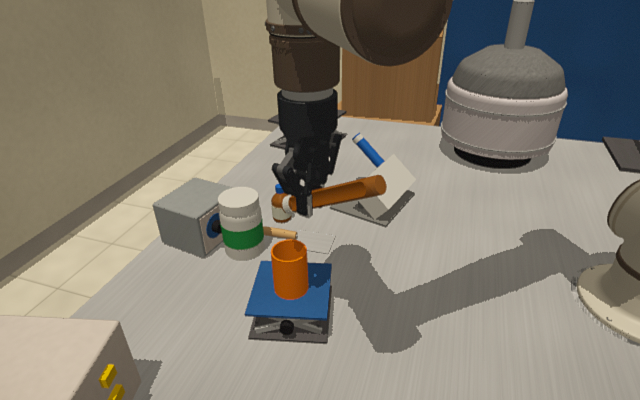

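View pics/top14.png

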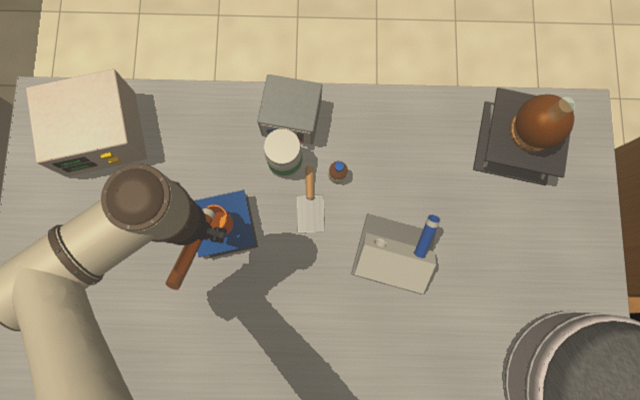

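The mouth is above and near the beaker, side (283,203). I'll apply the last lateral correction and lower.

Request:
drive_tool(increments=[[-1, [-0.013, -0.02, 0], 0], [-1, [0, 0, 0.05], 0], [-1, [0, 0, 0.05], 0], [-1, [0, 0, 0.04], 0], [-1, [0, 0, 0.023], 0], [-1, [0, 0, 0], 0], [-1, [0, 0, 0], 0]])

```text
clock: 17.55
position: [533.4, 215.9, 187.0]
ee_rot: [0.992, -0.128, 0.0, -0.0]
contact_force: [0.8, -0.6, -0.4]
gripper_width: 23.7
```

```bash
python3 - <<'E'
from h import *
todo((532.9,215.1,186.3))
for n in("side","top"):
  a=get_image(n);cv2.imwrite(f"pics/{n}15.png",a[:,:,::-1])
  b=a[160:310,230:400] if n=="side" else a[170:300,150:270]
  cv2.imwrite(f"pics/{n}15z.png",cv2.resize(b,None,fx=4,fy=4,interpolation=cv2.INTER_CUBIC)[:,:,::-1])
E
```

```text
clk 17.55 pos [533.4 215.9 187. ] psi -0.257 tz [ 0.001  0.    -1.   ] j [ 0.67  0.35 -0.2   0.   -1.03  0.65] w 23.7 F [ 0.8 -0.6 -0.4]
shift mm [-0.3  0.9  0.7] scaled [-0.0008  0.0029  0.0022] turn scaled -0.0018
```

View pics/side15z.png

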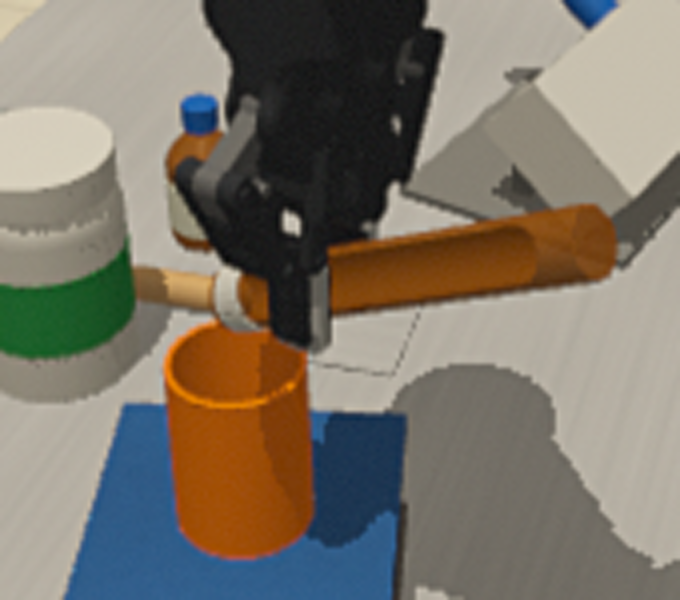

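View pics/top15z.png

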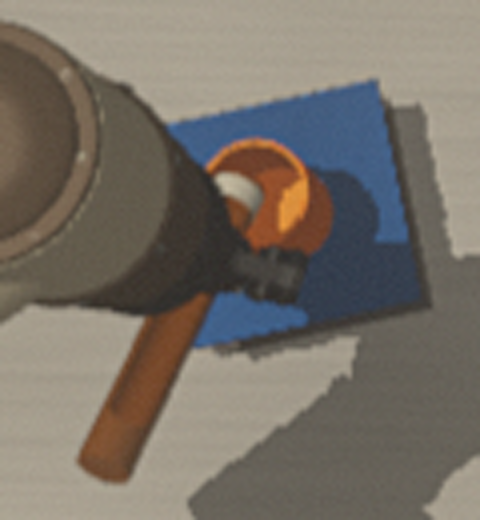

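```bash
python3 - <<'E'
from h import *
np.set_printoptions(precision=1,suppress=True)
psi=-.257;n=np.array([np.sin(psi),-np.cos(psi),0]);g=np.array([533.4,215.9,195])
def onp(p):
    o,d=ray("side",p);return o+d*(n@(g-o))/(n@d)
b=onp((380.3,220.8));m=onp((285.5,233.8));d=m-b;L=np.linalg.norm(d)
print("base",b,"mouth",m,"len",L,"elev",np.degrees(np.arcsin(d[2]/L)))
print("base tri",tri((380.3,220.8),(176.3,287)))
bt=tri((380.3,220.8),(176.3,287))[0]
print("expected mouth (576.8,204.5,175.7):",proj("side",(576.8,204.5,175.7)),proj("top",(576.8,204.5,175.7)))
# rim now
a=cv2.imread("pics/side15.png")[:,:,::-1].copy();c=big(mask(a,(5,150,60),(20,255,255),(265,240,312,305)));print(cv2.boundingRect(c))
E
```

```text
base [427.8 243.7 252.2] mouth [579.5 203.8 170.9] len 176.61995813967 elev -27.406996581963767
base tri (array([429.8, 241.2, 250.4]), np.float64(3.2370886215115275))
expected mouth (576.8,204.5,175.7): [286.7 231.8] [209.8 215.3]
(271, 240, 37, 59)
```

The mouth sits about 34 mm above the beaker rim, centred to within 2-3 mm, and roughly 26-27° below level. I'll let it settle, check the whole scene once more and hand in.

Request:
drive_tool(increments=[[-1, [0, 0, 0], 0], [-1, [0, 0, 0], 0], [-1, [0, 0, 0], 0], [-1, [0, 0, 0], 0]])

```text
clock: 18.15
position: [533.0, 215.7, 186.5]
ee_rot: [0.992, -0.128, 0.0, -0.0]
contact_force: [-0.0, -0.5, -1.1]
gripper_width: 23.7
```

```bash
python3 - <<'E'
from h import *
todo((532.9,215.1,186.3))
a=get_image("side");p=cv2.imread("pics/side15.png")[:,:,::-1]
print("changed px since last view",int((np.abs(a.astype(int)-p).max(2)>40).sum()))
p=cv2.imread("pics/side0.png")[:,:,::-1];q=np.abs(a.astype(int)-p).max(2)>50
for nm,(x0,y0,x1,y1) in dict(jar=(215,185,266,260),bottle=(268,183,293,222),blue=(348,128,388,172)).items():print(nm,int(q[y0:y1,x0:x1].sum()))
cv2.imwrite("pics/s16.png",a[:,:,::-1])
t=get_image("top");p=cv2.imread("pics/top0.png")[:,:,::-1];q=np.abs(t.astype(int)-p).max(2)>50
for nm,(x0,y0,x1,y1) in dict(jar=(262,128,304,178),bottle=(328,160,350,184),scoop=(296,165,328,228),blue=(412,212,442,262)).items():print("top",nm,int(q[y0:y1,x0:x1].sum()))
job_done()
E
```

```text
clk 18.15 pos [533.  215.7 186.5] psi -0.257 tz [ 0.  0. -1.] j [ 0.67  0.35 -0.2  -0.   -1.03  0.65] w 23.7 F [-0.  -0.5 -1.1]
shift mm [0.1 0.6 0.2] scaled [0.0002 0.002  0.0008] turn scaled -0.0019
changed px since last view 177
jar 0
bottle 376
blue 232
top jar 0
top bottle 0
top scoop 0
top blue 0
the job is handed in; nothing more can be done
```

View pics/s16.png

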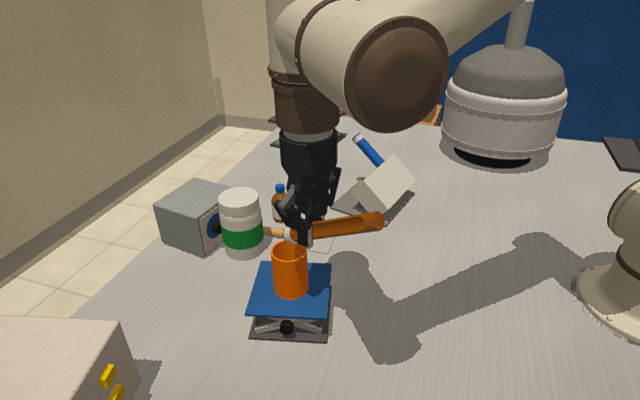

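I handed the job in at 18.2 s. The beaker stands on the jack plate and the amber tube is held mouth-down above it.

- **Beaker:** I set it upright on the plate and released it. Both views put it at about (576,204) mm; the plate centre measured (577,204).
- **Amber tube:** I drew it out along its well. The tool cannot tilt, so I pivoted the tube in the pads by laying it on the rack's fixed top ridge and lowering the gripper. Contact readings there stayed around 10 N.
- **Final pose:** the mouth is about 26–27° below level and within about 3 mm of the beaker's axis. It is 31–36 mm above the rim and touches nothing. The arm was still, with about 1 N at the wrist.

**Other objects:** from above, the jar, bottle, scoop and blue tube show no change from the first picture.

**Checks that disagreed:**
- The final side-view measurement gave a tube length of 177 mm instead of 170 mm, so the mouth position is good to only a few millimetres. The measurement in the air just before gave 170.0 mm.
- The final side-view comparison showed changed pixels around the bottle and the blue tube. The arm partly covers the bottle there. For the blue tube I put it down to the amber tube no longer being in front of it, but I did not check further.
- 177 pixels changed by more than my threshold between the last two side views. I did not trace the cause; the measured tool position moved less than 1 mm.

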